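# Slide the terracotta tile up to the line on the marking-out board

### The arm

A 6-joint arm with a two-finger parallel gripper is mounted at the origin on a cart in front of the work surface, level with it; the furniture and walls round the work are solid. World frame = base frame: x ahead of the robot, y to its left, z up, the work surface at z = 0. Lengths are in m, angles in rad, forces in N, time in s.
With the tool pointing down it reaches from about 0.35 to 1 m from the base axis. Payload 7.1 kg.
Tool frame: the origin (TCP) lies between the finger pads; the fingertips stand 22 mm ahead of it and the grasp point (between the pads) lies 3 mm ahead of it; z points along the fingers, y is the line along which they close (so a half turn about z gives the same grasp; the last joint's range is limited). The gripper opens to 85 mm and grips with 20 to 120 N. Pads are 22 mm wide; open, the fingers measure 114 mm over their backs; the gripper's body (76 mm by 85 mm) begins 54 mm behind the grasp point. The pads swing forward as they close: fully open they stand 13 mm farther back than shut.
Start: joints at [-1.3, 0.423, 1.63, -0, 1.089, -0.019], TCP at [0.179, -0.599, 0.253] pointing down, gripper open.
Joint ranges: [-3, 3], [-0.9, 2.11], [0.09, 2.58], [-1.31, 4.45], [0.11, 2.69], [-2.54, 2.54]. Speed limits (rad/s): [2.39, 2.39, 3.01, 3.14, 3.14, 3.14].

### API

Orientations are given as a rotation vector (axis times angle).
In Python, from rig import manip gives the robot as it stands. The module is installed in compiled form; this text tells all that it offers. Calls block until the motion is done:
- manip.move_to(position, orientation): joint-space move of the TCP to a pose.
- manip.servo_line(position, orientation=None, rate=0.15): straight line of the TCP; orientation=None keeps the orientation; rate is the mean speed in m/s.
- manip.set_joints(angles): joint-space move.
- manip.command_gripper(opening, f_grip=None): finger opening in m; f_grip is the grip in N (None keeps the last); returns when the fingers have stopped.
- manip.hold(seconds).
- manip.solve_ik(position, orientation): joint angles nearest the present ones, or None.
- manip.camera(name): name is "side" or "top"; returns a dict with "image" (400x640x3 uint8, red, green, blue), "fx", "fy", "cx", "cy" (pixels), "cam_to_world" (4x4, takes a point from camera to world coordinates). Camera axes: x right, y down, z forward; pixel columns grow to the right and rows downward; lengths in m; the calibration is good to about 2 mm. A picture is of the moment at which its call begins. There is no depth.
A pose or a line that the arm cannot do raises manip.IKError and nothing moves.
- manip.sign_off(): hands the job in; it is judged then, once.
Readings, each from a call of its own:
- manip.get_time(): time.
- manip.get_joint_positions(): joint angles.
- manip.get_joint_vel(): joint speeds.
- manip.get_tau(): joint torques, N m.
- manip.get_position(): TCP position.
- manip.get_ee_rot(): TCP orientation.
- manip.get_contact_force(): force on the tool from outside, world axes, zero at the start.
- manip.get_torque(): the same for the moment, N m.
- manip.get_width(): finger opening in m.
- manip.get_grip_force(): force on a finger pad.
Only numpy, scipy, OpenCV 4.12 (cv2) and the standard library are available. Lean on these libraries where they do the work, as an engineer would, in place of code of your own. Each camera call takes 0.05 s, during which the arm holds its last target. There are 200 camera calls.

### The job

Push the unglazed terracotta tile across the plywood board, away from the robot, until its far edge lies on the blue line, parallel to it; it may lie anywhere along the line. Keep the tile flat on the board, do not lift it, and leave the white tile where it is.

Things in the scene. Friction and masses are not known exactly. Their poses are not given: they have to be found in the camera images.
- red_tile_mid (a point): centre (half-way up) of the tile to push: a plain unglazed red-brown terracotta tile, 80 x 80 mm square and 15 mm thick, about 0.2 kg, loose, lying flat on the plywood board. Its x axis points to its far edge (away from the robot, towards the line to within about 6 degrees at the start), z up.
- red_tile_edge (a point): middle of the far edge of the terracotta tile, half-way up its thickness (40 mm along the tile's x axis from its centre): this edge must come to lie on the line
- mark_line (a point): middle of the blue line, 3 mm wide and 292 mm long, drawn along y of this frame right across the top face of a fixed plywood board (280 mm along x, 300 mm along y, 12 mm thick, its top face at this point's height). Its x axis is square to the line, lies in the board and points away from the robot; z up. The board's far edge is 35 mm beyond the line, its near edge 245 mm before it. Nothing stands on the line to stop a tile.
- white_tile_mid (a point): centre (half-way up) of the other tile, the same size, with a white glazed top and a blue frame on it; it lies on the same board beside the terracotta tile, on its left or right with at least 45 mm between them. Leave it alone. To the right of the board, near x 0.41, y -0.32, stands a brush box with its lid up (to about 0.15 m): travel at 0.2 m or higher until over the board.
There are look-alikes about, which are no part of the job. What is shaped like the part that bears red_tile_mid but black is not meant.

How it is judged:
At the end, for the whole second after the job is handed in: The middle of the terracotta tile's far edge lies within 10 mm of the blue line (before or past it) and within 125 mm of the line's middle along it, the edge is parallel to the line within 10 degrees, and the tile lies flat on the board (x of red_tile_edge in the frame of mark_line between -0.01 and 0.01 m and y of red_tile_edge in the frame of mark_line between -0.125 and 0.125 m and angle between the x axis of red_tile_mid and the x axis of mark_line, either way round below 0.175 rad and angle between red_tile_mid's own z axis and vertical below 0.1 rad and z of red_tile_mid in the frame of mark_line below 0.013 m); the robot touches nothing.
It fails at once if the terracotta tile is lifted more than 15 mm off the board (z of red_tile_mid in the frame of mark_line above 0.0225 m).
It fails at once if the white tile is moved more than 15 mm (distance of white_tile_mid from where it was at the start of the episode above 0.015 m).
It also fails if it takes over 35 s, if anything falls off the work surface, if the arm or the gripper's body presses on something with over 40 N, if the wrist force passes 120 N, or if a joint passes its speed limit or range.

## Working session

There is one attempt and no reset: what is moved stays moved. The work goes in short steps, each a Python script; the robot and the scene stay as the last script left them, time stands still between calls to the robot, and variables do not carry over. Pictures are saved under pics/ and viewed, at most 10 in all, crops included, and the job is handed in when it is done.

```bash
mkdir -p pics; python3 - <<'E'
from rig import manip
import cv2,numpy as np
for n in("top","side"):
    c=manip.camera(n); cv2.imwrite(f"pics/{n}0.png",c["image"][:,:,::-1])
    print(n,c["fx"],c["fy"],c["cx"],c["cy"],np.round(c["cam_to_world"],3).tolist())
print(manip.get_time(),manip.get_position(),manip.get_ee_rot())
E
```

```text
top 459.89898879890063 459.89898879890063 323.48442742198284 202.03700583042547 [[-0.02, -0.996, 0.082, 0.411], [-1.0, 0.021, 0.014, 0.21], [-0.016, -0.082, -0.997, 1.196], [0.0, 0.0, 0.0, 1.0]]
side 412.94583695966406 412.94583695966406 322.04640802250407 197.00653527768108 [[0.988, -0.07, 0.137, 0.41], [-0.152, -0.58, 0.8, -0.544], [0.024, -0.811, -0.584, 0.622], [0.0, 0.0, 0.0, 1.0]]
0.1 [ 0.17851423 -0.59848919  0.25261519] [-3.10731995e+00 -4.53425285e-01  2.84172280e-04]
```

View pics/top0.png

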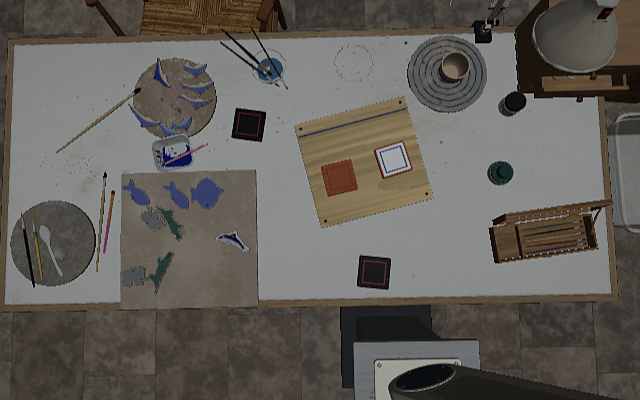

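View pics/side0.png

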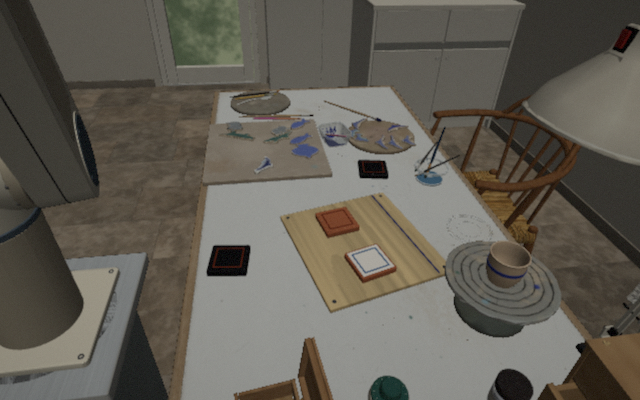

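The top view shows these candidates: the terracotta tile at about (339,178), the white-glazed tile with a blue frame at (393,159), and black look-alikes at (249,124) and (374,272). The blue line runs from (303,135) to (405,107). I choose the plain red-brown tile on the board at (339,178). The side view shows the same tile at (337,221).

```bash
cat > h.py <<'E'
from rig import manip
import cv2,numpy as np
def ray(c,px,z):
    px=np.atleast_2d(px).astype(float)
    d=np.c_[(px[:,0]-c["cx"])/c["fx"],(px[:,1]-c["cy"])/c["fy"],np.ones(len(px))]
    T=np.array(c["cam_to_world"]); d=d@T[:3,:3].T; o=T[:3,3]
    return (o+d*((z-o[2])/d[:,2])[:,None])[:,:2]
def big(m,box):
    k=np.zeros_like(m); x0,y0,x1,y1=box; k[y0:y1,x0:x1]=m[y0:y1,x0:x1]
    cs,_=cv2.findContours(k,cv2.RETR_EXTERNAL,cv2.CHAIN_APPROX_NONE)
    return max(cs,key=cv2.contourArea)[:,0]
def red(c,box):
    h=cv2.cvtColor(c["image"],cv2.COLOR_RGB2HSV)
    m=cv2.inRange(h,(0,120,60),(11,255,255))
    return big(cv2.morphologyEx(m,cv2.MORPH_CLOSE,np.ones((5,5))),box)
def line(c,box):
    h=cv2.cvtColor(c["image"],cv2.COLOR_RGB2HSV); h[:,:,0]
    m=cv2.inRange(h,(100,40,30),(135,255,255))
    k=np.zeros_like(m); x0,y0,x1,y1=box; k[y0:y1,x0:x1]=m[y0:y1,x0:x1]
    return np.argwhere(k)[:,::-1]
def rect(w):
    (x,y),(a,b),t=cv2.minAreaRect((w*1000).astype(np.float32))
    return np.array([x,y])/1000,(a,b),t
E
python3 - <<'E'
from h import *
B={"top":((310,145,369,210),(297,98,412,146)),"side":((305,195,368,245),(368,190,445,278))}
for n in B:
    c=manip.camera(n); r=red(c,B[n][0]); l=line(c,B[n][1])
    print(n,"tile",rect(ray(c,r,.027)))
    w=ray(c,l,.012); f=cv2.fitLine((w*1000).astype(np.float32),cv2.DIST_HUBER,0,.01,.01).ravel()
    s=(w*1000-f[2:])@f[:2]; print("line",len(l),f,s.min(),s.max(), "ends",f[2:]+s.min()*f[:2],f[2:]+s.max()*f[:2])
    v=c["image"].copy(); v[r[:,1],r[:,0]]=(0,255,0); v[l[:,1],l[:,0]]=(255,0,255)
    if n=="top": cv2.imwrite("pics/chk.png",cv2.resize(v[90:235,285:440,::-1],None,fx=4,fy=4,interpolation=0))
E
```

```text
top tile (array([0.57044641, 0.18593103]), (78.90071868896484, 79.07340240478516), 12.8080415725708)
line 127 [ 2.4122551e-01 -9.7046912e-01  7.1585565e+02  1.4913925e+02] -142.98153843317704 144.95944893890734 ends [681.36485721 287.89841908] [750.82356898   8.46058327]
side tile (array([0.56806134, 0.17382373]), (81.3984375, 88.08949279785156), 12.328939437866211)
line 76 [3.1636396e-01 9.4863790e-01 6.6562250e+02 9.3001144e+01] -82.33404278439096 182.3565371058891 ends [639.5749737   14.89595074] [723.31353386 265.99146732]
```

View pics/chk.png

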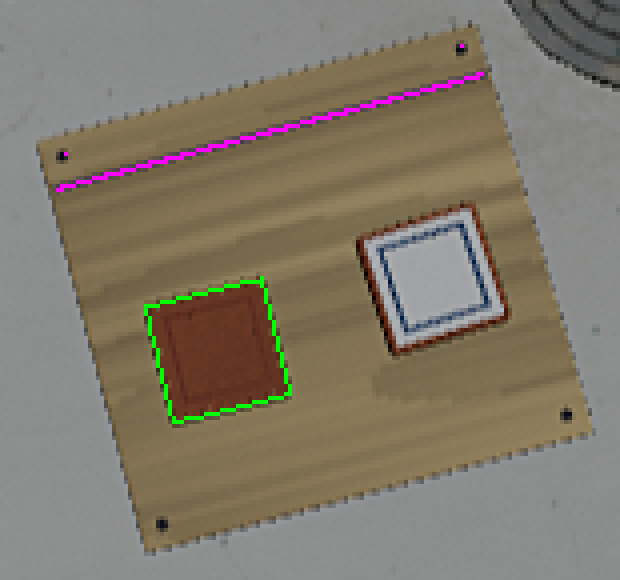

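The crop confirms the choice: the green outline is on the plain red-brown tile, and the magenta pixels lie along the whole blue line. The top view gives a line normal of about 14°, a tile yaw of about 12.8° and about 92 mm of travel. I'll push with both fingers part-open and stop about 15 mm short to check.

```bash
cat >> h.py <<'E'
from scipy.spatial.transform import Rotation as Rn
n=np.array([.97047,.24123]); t=np.array([-.24123,.97047])
RV=Rn.from_matrix(np.c_[[*n,0],[-t[0],-t[1],0],[0,0,-1]]).as_rotvec()
T0=.0428
def P(s,z): return [*(n*s+t*T0),z]
E
python3 - <<'E'
from h import *
manip.move_to(P(.515,.25),RV); print(manip.get_time(),manip.get_joint_positions())
manip.command_gripper(.042)
manip.servo_line(P(.515,.055),rate=.15)
f0=np.array(manip.get_contact_force()); z=.055
while z>.0345:
    z-=.0015; manip.servo_line(P(.515,z),rate=.03)
    if np.array(manip.get_contact_force())[2]-f0[2]>2: break
print("z",z,np.array(manip.get_contact_force())-f0,manip.get_position(),manip.get_time())
manip.servo_line(P(.515,z+.003),rate=.03)
print(manip.get_width(),manip.get_contact_force(),manip.get_time())
E
```

```text
3.1 [ 3.02406189e-01  2.69061949e-01  1.86986901e+00 -1.01111814e-04
  1.00257940e+00  1.63048372e+00]
z 0.03399999999999998 [-0.51008728  0.35457676  0.02030302] [0.48937257 0.16574491 0.03387487] 8.55
0.042048897685495634 [ 0.19009913  0.20507646 -1.14717032] 8.8
```

```bash
python3 - <<'E'
from h import *
manip.servo_line(P(.515,.034),rate=.03)
for s in (.540,.58,.625):
    manip.servo_line(P(s,.034),rate=.06); print(s,np.round(manip.get_contact_force(),2),manip.get_time())
manip.servo_line(P(.60,.034),rate=.15)
manip.servo_line(P(.50,.12),rate=.25)
print(manip.get_time())
c=manip.camera("top"); cv2.imwrite("pics/t1.png",cv2.resize(c["image"][60:280,220:480,::-1],None,fx=2.5,fy=2.5))
r=red(c,(300,110,369,210)); w=ray(c,r,.027); print(rect(w),"far n",np.sort(w@n)[-8:])
E
```

```text
0.54 [-0.29  0.57 -0.44] 9.6167
0.58 [-0.35 -0.68 -0.25] 10.4333
0.625 [-0.98 -0.45 -0.01] 11.3333
12.325
(array([0.64656738, 0.20584402]), (79.80252838134766, 79.10802459716797), 14.021973609924316) far n [0.71631055 0.71632411 0.71641368 0.71651685 0.71660637 0.71670956
 0.71679905 0.71699171]
```

View pics/t1.png

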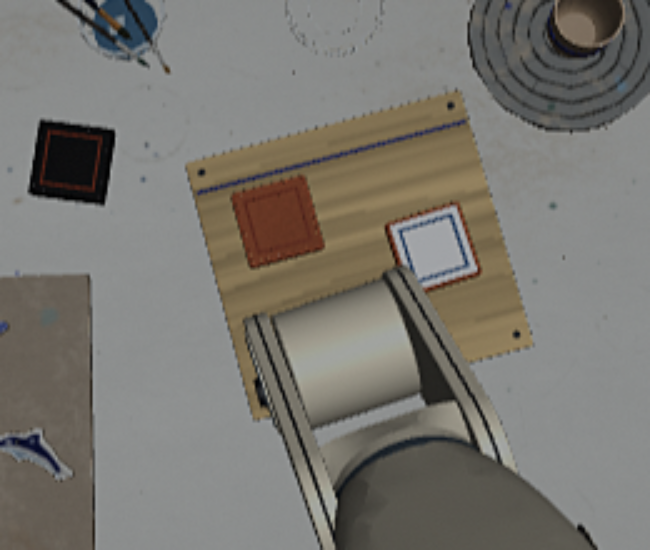

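The tile is aligned at 14.0° and its far edge is about 13 mm short of the line. In the view the tile is centred near (278,221), the line is just beyond it, and the white tile hasn't moved. I'll finish the push with the same approach.

```bash
python3 - <<'E'
from h import *
manip.servo_line(P(.60,.034),rate=.2)
manip.servo_line(P(.638,.034),rate=.05)
manip.servo_line(P(.60,.034),rate=.15)
manip.servo_line(P(.50,.15),rate=.25)
print(manip.get_time())
c=manip.camera("top"); cv2.imwrite("pics/t2.png",cv2.resize(c["image"][90:235,285:440,::-1],None,fx=4,fy=4))
r=red(c,(300,100,369,210)); w=ray(c,r,.027); ce,sz,a=rect(w); print(ce,sz,a,"far",ce@n+.04-.7307,np.sort(w@n)[-20]-.7307)
l=line(c,(297,98,412,146)); q=ray(c,l,.012)@n; print(len(l),np.median(q))
E
```

```text
15.2583
[0.65848419 0.20897021] (79.7309341430664, 78.87770080566406) 14.139982223510742 far -0.0012509613653564067 -0.0031703709512288514
92 0.7306764776494801
```

View pics/t2.png

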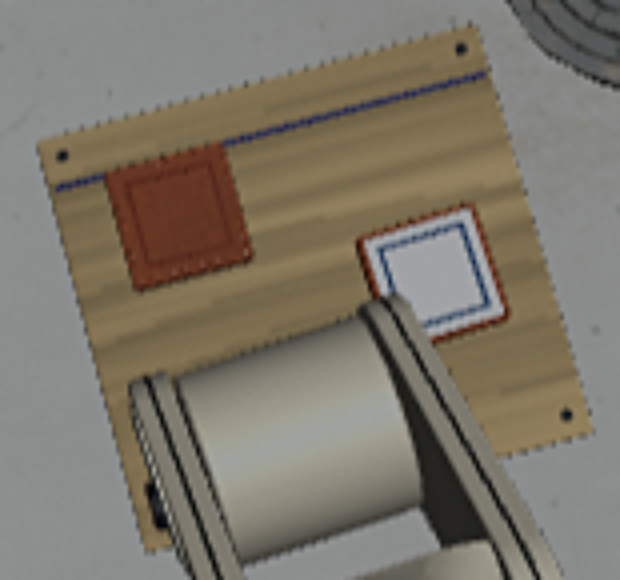

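The tile's far edge, from (107,175) to (222,145), lies on the blue line within about 1–2 mm and is parallel to it. The white tile is still in place and the gripper is clear.

```bash
python3 -c "
from rig import manip
print(manip.sign_off(), manip.get_time())"
```

```text
the job is handed in; nothing more can be done
the job is handed in; nothing more can be done
```

The terracotta tile's far edge now lies on the blue line, measured within about 2 mm and parallel to within about 0.2°; the white tile did not move, and I handed the job in at about 15 s (no verdict was returned).

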